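Pin the jamb in its jig and hold the hinge leaf up to it

ROBOT

A 6-joint arm with a two-finger parallel gripper is mounted at the origin on a cart in front of the work surface, level with it; the furniture and walls round the work are solid. World frame = base frame: x ahead of the robot, y to its left, z up, the work surface at z = 0. Lengths are in m, angles in rad, forces in N, time in s.
With the tool pointing down it reaches from about 0.35 to 0.85 m from the base axis. Payload 8.1 kg.
Tool frame: the origin (TCP) lies at the very end of the fingers, on their centre line; the grasp point (between the pads) lies 19 mm behind it; z points along the fingers, y is the line along which they close (so a half turn about z gives the same grasp; the last joint's range is limited). The gripper opens to 93 mm and grips with 3 to 60 N. Pads are 15 mm wide; open, the fingers measure 128 mm over their backs; the gripper's body (75 mm by 188 mm) begins 65 mm behind the grasp point.
Start: joints at [1.039, 0.13, 1.488, -0, 1.523, -0.085], TCP at [0.259, 0.541, 0.193] pointing down, gripper open.
Joint ranges: [-2.96, 2.96], [-0.89, 2.26], [0.02, 2.5], [-1.34, 4.48], [0, 2.73], [-2.66, 2.66]. Speed limits (rad/s): [2.39, 2.39, 2.79, 3.14, 3.14, 3.14].

INTERFACE

Orientations are given as a rotation vector (axis times angle).
In Python, from plant import monitor, eyes, ticket gives the robot as it stands.
- The arm moves only by the tool arm_command, never from a script. Its argument "deltas" is a list that holds one entry, the list of rows, each a list of 6 numbers: the shift along the world's x, y, z in cm, then the turn, a rotation vector about the world's x, y, z in degrees. In form: [[[tx, ty, tz, rx, ry, rz], ...]]. A call has 1 to 12 rows; each row shifts and turns the commanded pose from where the row before left it; what a row does not reach is not made up. A row lasts 1/12 s, in which the tool goes at most 41.7 mm and 7.16 degrees, less where a joint would pass 70% of its speed; a pose out of reach is approached as far as the arm can. A call is refused whole if a number of a shift passes 4.17 or a number of a turn 7.16, either way. A call with a gripper value outside its range is refused whole. "gripper" is the opening, from -1 (shut) to 1 (fully open), set as the call begins (left out, the last holds). The fingers move at their own pace and stop on an object; "squeeze" is the grip in N (left out, the last holds). Time passes only in rows, so rows that do not move let the fingers close. It gives the time, the measured TCP pose, the force, the opening and the grip force at its end, in the units of the state.
- monitor.read_state(): the state, without advancing time (a new reading comes with each control period).
- eyes.read_camera(name): name is "scene" or "top" or "wrist"; returns the picture (400x640x3 uint8, blue, green, red); there is no depth.
- eyes.camera_model(name): a dict with "fx", "fy", "cx", "cy" (pixels), "rvec" (rotation vector, rad) and "tvec" (3), from world to camera coordinates, as OpenCV has them. Camera axes: x right, y down, z forward; pixel columns grow to the right and rows downward; lengths in m; the calibration is good to about 2 mm. The wrist camera is an equidistant fisheye: a pixel r from the principal point sees the ray r / f radians off the axis. A picture is of the moment at which its call begins: read the wrist's pose just before it. camera_model takes no time and is no camera call; for the wrist camera it gives the pose at the moment of the call.
- ticket.close_job(): hands the job in; it is judged then, once.
The state is a dict: "t": time; "q": joint angles; "dq": joint speeds; "joint_torque": joint torques, N m; "tool_pos": TCP position; "orientation": TCP orientation; "force": force on the tool from outside, world axes, zero at the start; "wrist_torque": the same for the moment, N m; "opening": finger opening in m; "gripper_force": force on a finger pad.
Only numpy, scipy, OpenCV 4.12 (cv2) and the standard library are available. Lean on these libraries where they do the work, as an engineer would, in place of code of your own. Each camera call takes 0.05 s, during which the arm holds its last target. There are 200 camera calls.

TASK

First lock the jamb block to the jig: take the headed pin out of its holder and push it down through the fork and the jamb's lug until the head sits fully home on the fork. Then pick up the loose hinge leaf with the single middle knuckle (leave the one with two knuckles alone), bring its knuckle between the two knuckles of the jamb so that the bores line up well enough for a hinge pin to slide straight through, and finish while still holding the leaf there in the gripper, without leaning it on the jamb.

Things in the scene. Friction and masses are not known exactly. Their poses are not given: they have to be found in the camera images.
- hinge_jig: Fixed jig: grey base plate 12 mm thick, local x -55 to 55, y -80 to 120 mm; origin on its underside (worktop). On it an aluminium jamb block (x 0 to 40, y -40 to 40 mm, top 105 mm above the worktop), with a steel leaf with two knuckles on its -x face (towards the robot), and a steel fork on its +y side that takes the block's lug. Unpinned, the block can shift 2 mm along y.
- fork_hole (a point): Centre of the vertical 12 mm fork hole, in the fork's flat top face (44 x 50 mm), 48 mm above the worktop, at local (20, 82) mm of the jig. The holes in upper tine, jamb lug and lower tine are in line below it, free to 36 mm deep. The jamb block's side is 42 mm away in -y and 57 mm higher than the fork.
- jamb_bore (a point): Middle of the gap between the jamb's two knuckles, on their bore axis (this frame's y), 85 mm above the worktop, local (-18, 0) mm of the jig. -x points away from the jamb, towards the robot. Knuckles: 20 mm outer diameter, 12 mm bore, 20 mm long each, 36 mm gap between. The steel plate behind the gap is 12 mm from the axis in +x.
- leaf: The loose steel hinge leaf to use, flat on the worktop: plate 60 x 50 x 10 mm with ONE knuckle in the middle of one edge. Origin: on the underside, straight below the middle of the knuckle's bore. Plate: local x -76 to -16, y -25 to 25, z 0 to 10 mm; a neck 26 mm wide joins it to the knuckle, which points to +x. 0.13 to 0.25 kg, centre of mass near x = -41 mm.
- leaf_bore (a point): Middle of the loose leaf's knuckle bore, 10 mm above the leaf's underside; the bore axis is this frame's y axis. Knuckle 20 mm outer diameter, 26 mm long, bore 12 mm.
- spare_leaf: Another loose leaf, to be left alone: the same plate but with TWO knuckles, 13 mm long each, at the two ends of the edge, with a gap in the middle. Same origin and axes as the leaf.
- lock_pin: Headed pin, hanging upright in its holder: steel shank 10 mm diameter, 34 mm long, with a 6 mm tapered tip; dark ribbed round head 20 mm diameter, 22 mm high. Origin: the tip; z along the pin towards the head.
- pin_neck (a point): Point on the pin's axis in the underside of its head, 34 mm above the tip. In the holder it is 44 mm above the worktop.
- pin_holder: Fixed grey block 50 x 50 x 44 mm with a 13 mm hole in its top in which the pin hangs by its head. Origin: centre of its underside. To the right of the work a tall microscope is fixed on the worktop (about x 0.58, y -0.36 m): keep the arm clear of it, for instance by drawing the tool in to 0.43 m from the base axis while swinging past.

How it is judged:
By the outcome, as a careful person would: the job done as asked, in the order asked, and still so for the second after the job is handed in, while the arm keeps its last pose, push and grip.
It also fails if it takes over 61 s, if anything falls off the work surface, if the arm or the gripper's body presses on something with over 40 N, if the wrist force passes 120 N, or if a joint passes its speed limit or range.

## Working session

There is one attempt and no reset: what is moved stays moved. The work goes in short steps, Python scripts to look and compute and a tool call to move; the robot and the scene stay as the last step left them, time stands still between calls to the robot, and variables do not carry over. Pictures are saved under pics/ and viewed, at most 10 in all, crops included, and the job is handed in when it is done.

Besides the shell and the picture viewer there is one more tool, called after ">>>" as name(argument=value, ...) on one line, values as JSON. arm_command: Moves the arm, as the interface text tells. Its arguments: {"type":"object","properties":{"deltas":{"type":"array"},"gripper":{"type":"number"},"squeeze":{"type":"number"}},"required":["deltas"]}

```bash
ls; mkdir -p pics; python3 - <<'E'
from plant import monitor, eyes
import cv2,numpy as np
s=monitor.read_state();print({k:np.round(v,3) for k,v in s.items()})
for n in("scene","top"):
    cv2.imwrite(f"pics/{n}0.png",eyes.read_camera(n));print(n,eyes.camera_model(n))
print(eyes.camera_model("wrist"))
E
```

```text
pics
{'t': np.float64(0.0), 'q': array([ 1.039,  0.131,  1.489,  0.   ,  1.523, -0.085]), 'dq': array([-0.001,  0.   , -0.   , -0.001, -0.002,  0.   ]), 'joint_torque': array([ 1.0000e-03, -5.5985e+01, -4.9175e+01,  7.7000e-02,  3.6000e-02,
       -0.0000e+00]), 'tool_pos': array([0.259, 0.541, 0.192]), 'orientation': array([-6.960e-01, -3.063e+00,  3.000e-03]), 'force': array([0.117, 0.937, 0.016]), 'wrist_torque': array([0.01 , 0.035, 0.015]), 'gripper_force': np.float64(0.0), 'opening': np.float64(0.093)}
scene {'fx': 393.1602382350401, 'fy': 393.1602382350401, 'cx': 319.4877699059544, 'cy': 201.48889180015604, 'rvec': array([ 1.00757605, -2.07658123,  1.29019122]), 'tvec': array([0.46922719, 0.19381406, 0.64742362])}
top {'fx': 392.2917779785797, 'fy': 392.2917779785797, 'cx': 319.3983872736743, 'cy': 199.23928818907265, 'rvec': array([ 2.15407298, -2.18474463,  0.13223512]), 'tvec': array([0.18352094, 0.53755419, 0.95348439])}
{'fx': 309.70691628693146, 'fy': 309.70691628693146, 'cx': 323.1656044892665, 'cy': 200.27976350545484, 'rvec': array([-2.43519308, -1.5343119 , -0.23097879]), 'tvec': array([-0.60041382, -0.03565859,  0.39238982])}
```

View pics/top0.png

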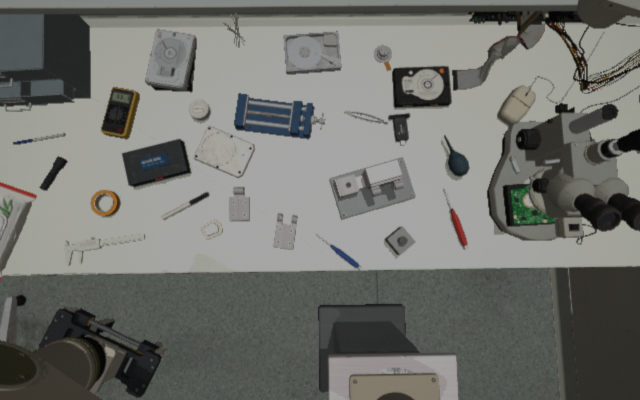

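View pics/scene0.png

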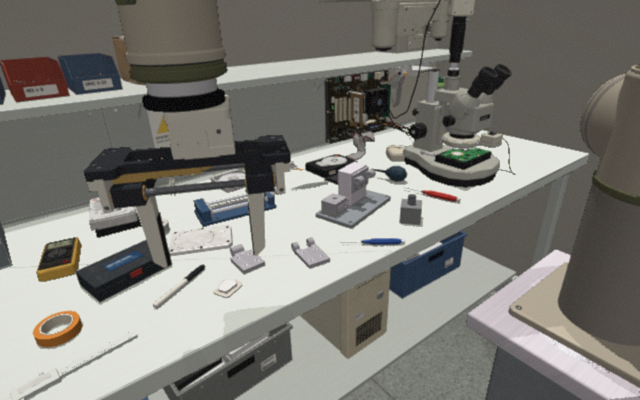

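The top picture shows the single-knuckle leaf near (239,205), the spare near (285,232), the jig near (372,187) and the pin holder near (399,242). I'll enlarge these next.

```bash
python3 - <<'E'
import cv2,numpy as np
a=cv2.imread("pics/top0.png");s=cv2.imread("pics/scene0.png")
def up(im,x,y,w,h,f): 
    o=cv2.resize(im[y:y+h,x:x+w],None,fx=f,fy=f,interpolation=cv2.INTER_CUBIC)
    for i in range(0,w,10): cv2.putText(o,str(x+i) if i%20==0 else "|",(int(i*f),8),0,.3,(0,0,255),1)
    for j in range(10,h,10): cv2.putText(o,str(y+j),(0,int(j*f)+4),0,.3,(0,0,255),1)
    return o
A=up(a,325,150,100,112,5);B=up(a,220,180,50,50,6)
C=np.zeros((600,800,3),np.uint8);C[:A.shape[0],:A.shape[1]]=A;C[:300,500:800]=B
D=up(s,225,235,50,50,6);C[300:600,500:800]=D
cv2.imwrite("pics/m1.png",C)
E
```

```text
(no output)
```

View pics/m1.png

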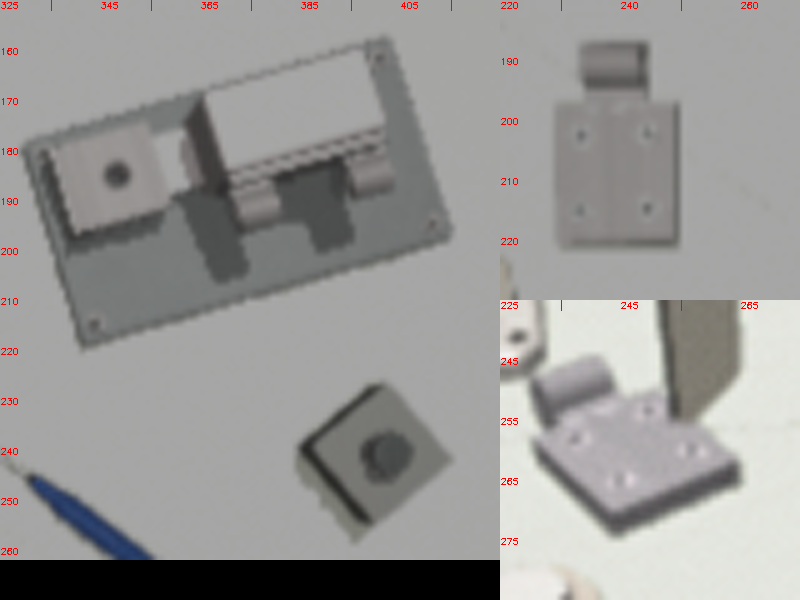

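The crop shows the following, in top-camera pixels:
- Jig plate corners: (330,178), (402.6,157.6), (415.4,197.6) and (341.6,219.6).
- Fork hole: (348.4,185).
- Pin head: about (402,241).
- Leaf plate corners: (229.5,196.7), (250,197), (249.7,221.3) and (230,221.3). Its knuckle points up in the image.

```bash
cat > h.py <<'E'
import cv2,numpy as np
from scipy.optimize import least_squares
from plant import monitor,eyes
def back(m,uv,z):
    R=cv2.Rodrigues(m["rvec"])[0];C=-R.T@m["tvec"]
    d=R.T@np.array([(uv[0]-m["cx"])/m["fx"],(uv[1]-m["cy"])/m["fy"],1]);return C+d*(z-C[2])/d[2]
def proj(m,P,fish=False):
    R=cv2.Rodrigues(np.array(m["rvec"]))[0];p=np.atleast_2d(P)@R.T+m["tvec"]
    if fish:
        r=np.hypot(p[:,0],p[:,1]);k=np.arctan2(r,p[:,2])/r
        return np.c_[m["cx"]+m["fx"]*p[:,0]*k,m["cy"]+m["fy"]*p[:,1]*k]
    return np.c_[m["cx"]+m["fx"]*p[:,0]/p[:,2],m["cy"]+m["fy"]*p[:,1]/p[:,2]]
def fit2d(L,W):
    L=np.array(L);W=np.array(W)[:,:2]
    f=lambda p:((np.c_[np.cos(p[2])*L[:,0]-np.sin(p[2])*L[:,1],np.sin(p[2])*L[:,0]+np.cos(p[2])*L[:,1]]+p[:2])-W).ravel()
    best=min((least_squares(f,[0.5,0,a]) for a in(-2,0,2)),key=lambda r:r.cost);return best.x,best.fun
def loc(p,x,y): c,s=np.cos(p[2]),np.sin(p[2]);return np.array([p[0]+c*x-s*y,p[1]+s*x+c*y])
def st():
    s=monitor.read_state();return s
E
python3 - <<'E'
from h import *
m=eyes.camera_model("top");b=lambda u,v,z:back(m,(u,v),z)
W=[b(330,178,.012),b(402.6,157.6,.012),b(415.4,197.6,.012),b(341.6,219.6,.012),b(348.4,185,.048)]
# image left = +y, up=+x
L=[(.055,.12),(.055,-.08),(-.055,-.08),(-.055,.12),(.02,.082)]
p,f=fit2d(L,W);print("jig",p,np.degrees(p[2]),np.round(f*1000,1));print("hole",loc(p,.02,.082),"bore",loc(p,-.018,0))
W=[b(229.5,196.7,.01),b(250,197,.01),b(249.7,221.3,.01),b(230,221.3,.01)]
p,f=fit2d([(-.016,.025),(-.016,-.025),(-.076,-.025),(-.076,.025)],W);print("leaf",p,np.round(f*1000,1),"com",loc(p,-.041,0))
print("pin",b(402.7,241,.066),"holder corners",b(400.6,226.4,.044),b(386,239.5,.044),b(399.5,254.6,.044),b(415,242,.044))
E
```

```text
jig [0.57432166 0.01998575 0.26675424] 15.283891866890315 [-0.6  2.5  1.2 -1.8 -0.5 -2.   0.3  1.  -0.3  0.3]
hole [0.57199894 0.10435758] bore [0.55695829 0.01524092]
leaf [ 0.56591303  0.37817823 -0.00164793] [-1.9 -1.5 -0.5  0.7  1.5  0.3  0.9  0.5] com [0.52491308 0.37824579]
pin [ 0.43302473 -0.02093877  0.066     ] holder corners [ 0.46871651 -0.02202026  0.044     ] [0.43730026 0.01490706 0.044     ] [ 0.40029496 -0.01675958  0.044     ] [ 0.43019275 -0.05582404  0.044     ]
```

>>> arm_command(deltas=[[[0.97,-3.11,0,0,0,-2.73],[0.97,-3.11,0,0,0,-2.73],[0.97,-3.11,0,0,0,-2.73],[0.97,-3.11,0,0,0,-2.73],[0.97,-3.11,0,0,0,-2.73],[0.97,-3.11,0,0,0,-2.73],[0.97,-3.11,0,0,0,-2.73],[0.97,-3.11,0,0,0,-2.73],[0.97,-3.11,0,0,0,-2.73],[0.97,-3.11,0,0,0,-2.73],[0.97,-3.11,0,0,0,-2.73]]])

```text
t: 1.02
tool_pos: [0.3658, 0.1975, 0.1925]
orientation: [-1.469, -2.777, 0.0]
force: [1.1, -1.0, -0.3]
opening: 0.0931
gripper_force: 0.0
```

>>> arm_command(deltas=[[[0.97,-3.11,0,0,0,-2.73],[0.97,-3.11,0,0,0,-2.73],[0.97,-3.11,0,0,0,-2.73],[0.97,-3.11,0,0,0,-2.73],[0.97,-3.11,0,0,0,-2.73],[0.97,-3.11,0,0,0,-2.73],[0.97,-3.11,0,0,0,-2.73],[0,0,0,0,0,0],[0,0,0,0,0,0]]])

```text
t: 1.77
tool_pos: [0.4336, -0.0199, 0.1922]
orientation: [-1.91, -2.493, 0.001]
force: [-0.9, 0.8, 0.1]
opening: 0.0931
gripper_force: 0.0
```

```bash
cat >> h.py <<'E'
from scipy.spatial.transform import Rotation as Ro
def pr():
    s=monitor.read_state();R=Ro.from_rotvec(s["orientation"]).as_matrix()
    print("t %.2f pos %s z %s yaw %.2f f %s op %.4f gf %.1f"%(s["t"],np.round(s["tool_pos"]*1000,1),np.round(R[:,2],4),np.degrees(np.arctan2(R[1,1],R[0,1])),np.round(s["force"],1),s["opening"],s["gripper_force"]))
    return s
def fback(m,uv,z):
    R=cv2.Rodrigues(np.array(m["rvec"]))[0];C=-R.T@m["tvec"]
    a=np.array([uv[0]-m["cx"],uv[1]-m["cy"]]);r=np.hypot(*a);t=r/m["fx"]
    d=R.T@np.r_[a/r*np.sin(t),np.cos(t)];return C+d*(z-C[2])/d[2]
def shot(n):
    m=eyes.camera_model("wrist");im=eyes.read_camera("wrist");cv2.imwrite(f"pics/{n}.png",im)
    import json;json.dump({k:(v.tolist() if hasattr(v,"tolist") else v) for k,v in m.items()},open(f"pics/{n}.json","w"));return m,im
E
python3 -c "
from h import *
pr();m,i=shot('w1')
print(proj(m,[[.433,-.02,.066],[.572,.104,.048],[.557,.015,.085]],True))
cv2.imwrite('pics/w1b.png',cv2.resize(i,(800,500),interpolation=cv2.INTER_CUBIC))
"
```

```text
t 1.77 pos [433.6 -19.9 192.2] z [-1.2e-03  3.0e-04 -1.0e+00] yaw 15.08 f [-0.9  0.8  0.1] op 0.0931 gf 0.0
[[321.52873331 186.24810713]
 [465.96772638 113.61540387]
 [443.2905183  190.13856853]]
```

View pics/w1b.png

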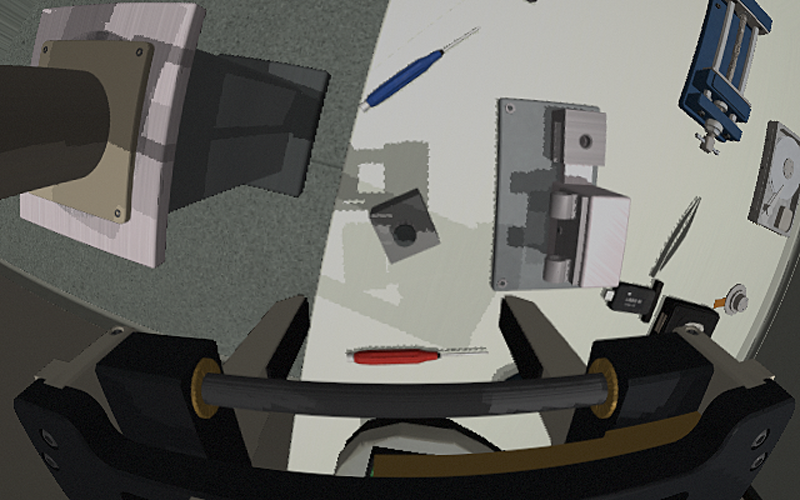

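The wrist view shows the pin head at about (323,188) and the fork hole at about (468,114) in native pixels. The jig edges are nearly parallel to the image columns.

```bash
python3 -c "
from h import *
import json
m=json.load(open('pics/w1.json'));i=cv2.imread('pics/w1.png',0)
def blob(c,z,r=14):
    x,y=map(int,c);p=i[y-r:y+r+1,x-r:x+r+1];t,b=cv2.threshold(p,0,255,cv2.THRESH_BINARY_INV+cv2.THRESH_OTSU)
    n,l,s,ce=cv2.connectedComponentsWithStats(b);k=1+np.argmin([abs(ce[j]-r).sum()+(s[j,4]<30)*99 for j in range(1,n)])
    uv=ce[k]+[x-r,y-r];print(t,s[k],uv,fback(m,uv,z))
blob((323,188),.066,14);blob((323,188),.066,10);blob((468,114),.048,7)
# plate corners, native px
C=[(508,96.8),(597,106),(610,290),(496,290)]
print(fback(m,(498/1.25,289/1.25),.012),fback(m,(498/1.25,98/1.25),.012))
"

```

```text
80.0 [  0   0  29  24 505] [323.47920792 183.25940594] [ 0.4341501  -0.01629013  0.066     ]
76.0 [  0   0  21  19 340] [323.14705882 185.96764706] [ 0.43458373 -0.0192527   0.066     ]
103.0 [ 3  1 10 11 88] [468.25       112.92045455] [0.57461121 0.10580885 0.048     ]
[ 0.5510997  -0.06624793  0.012     ] [0.49041799 0.1208997  0.012     ]
```

>>> arm_command(deltas=[[[0,-0.05,-3,0,0,0],[0,0,-3,0,0,0],[0,0,-3,0,0,0],[0,0,-3,0,0,0],[0,0,-2,0,0,0],[0,0,-0.5,0,0,0],[0,0,0,0,0,0],[0,0,0,0,0,0]]])

```text
t: 2.48
tool_pos: [0.4342, -0.0184, 0.0487]
orientation: [1.905, 2.498, 0.001]
force: [0.6, 0.4, 0.6]
opening: 0.0926
gripper_force: 0.0
```

>>> arm_command(deltas=[[[0,0,0,0,0,0],[0,0,0,0,0,0],[0,0,0,0,0,0],[0,0,0,0,0,0],[0,0,0,0,0,0],[0,0,0,0,0,0],[0,0,0,0,0,0],[0,0,0,0,0,0],[0,0,0,0,0,0]]], gripper=-1, squeeze=40)

```text
t: 3.23
tool_pos: [0.4338, -0.0192, 0.0477]
orientation: [-1.907, -2.497, 0.0]
force: [0.2, -0.4, 1.0]
opening: 0.0377
gripper_force: 0.0
```

>>> arm_command(deltas=[[[0,0,0,0,0,0],[0,0,0,0,0,0],[0,0,0,0,0,0],[0,0,0,0,0,0],[0,0,0,0,0,0],[0,0,0,0,0,0]]])

```text
t: 3.73
tool_pos: [0.4338, -0.0192, 0.0477]
orientation: [-1.907, -2.497, 0.0]
force: [-0.5, -0.6, -0.0]
opening: 0.0013
gripper_force: 0.0
```

```bash
python3 -c "
from h import *
pr();m,i=shot('w2')
cv2.imwrite('pics/w2b.png',np.vstack([cv2.resize(i[100:300,200:440],(720,600),interpolation=cv2.INTER_CUBIC)]))
"
```

```text
t 3.73 pos [433.8 -19.2  47.7] z [-0. -0. -1.] yaw 15.26 f [-0.5 -0.6 -0. ] op 0.0013 gf 0.0
```

View pics/w2b.png

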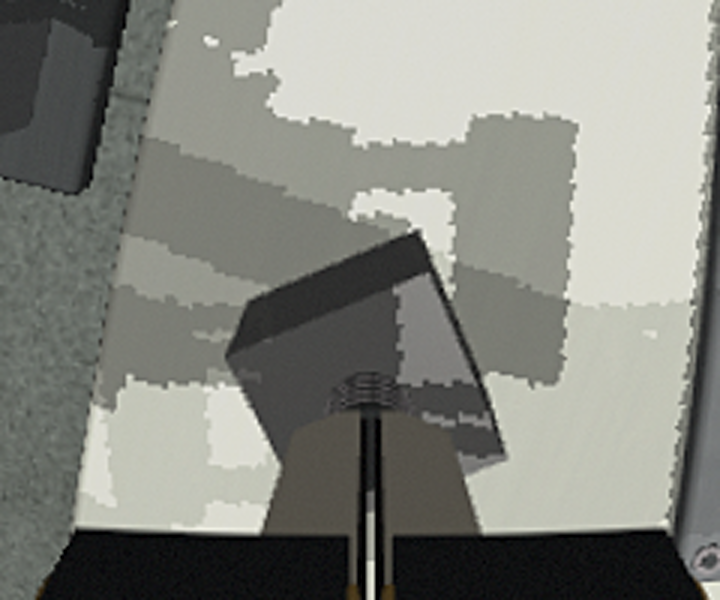

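The fingers shut at opening 0.0013 and missed the head. It shows as ribbing just beyond the tips, at about (323,231) native.

```bash
python3 -c "
from h import *
import json
m=json.load(open('pics/w2.json'))
R=cv2.Rodrigues(np.array(m['rvec']))[0];print('cam',-R.T@m['tvec'],'rows',R.round(3))
for P in [(.434,-.0192,.0477),(.434,-.0192,.066),(.434,-.0192,.044),(.4687,-.022,.044),(.4373,.0149,.044),(.4003,-.0168,.044)]:
    q=proj(m,P,True)[0];print(P,q,(q-[200,100])*3)
print('holder corners z44',[fback(m,(200+u/3,100+v/3),.044) for u,v in((430,270),(245,345),(505,458))])
m=json.load(open('pics/w1.json'))
print(fback(m,(404/1.25,235/1.25),.066)); print([fback(m,(u/1.25,v/1.25),.044) for u,v in((417,190),(373,213),(440,245),(390,262))])
m=eyes.camera_model('scene');print(proj(m,[(.434,-.0192,.066)]),proj(m,[(.434,-.0192,.044)]))
"
```

```text
cam [0.413208   0.06135509 0.24082747] rows [[ 0.965  0.264 -0.   ]
 [ 0.252 -0.922  0.295]
 [ 0.078 -0.285 -0.955]]
(0.434, -0.0192, 0.0477) [321.47961959 233.35040456] [364.43885877 400.05121367]
(0.434, -0.0192, 0.066) [321.32708656 244.93343176] [363.98125968 434.80029527]
(0.434, -0.0192, 0.044) [321.50768247 231.22896963] [364.52304742 393.68690889]
(0.4687, -0.022, 0.044) [367.79174284 246.37941722] [503.37522853 439.13825165]
(0.4373, 0.0149, 0.044) [339.94934467 186.16186031] [419.84803401 258.48558094]
(0.4003, -0.0168, 0.044) [274.75112624 215.85251307] [224.25337873 347.55753921]
holder corners z44 [array([0.44018317, 0.01297994, 0.044     ]), array([ 0.4047672 , -0.01491383,  0.044     ]), array([ 0.47067772, -0.02666183,  0.044     ])]
[ 0.43522158 -0.02140066  0.066     ]
[array([0.43707515, 0.01594001, 0.044     ]), array([ 0.40440522, -0.01448406,  0.044     ]), array([ 0.4712216 , -0.02756467,  0.044     ]), array([ 0.43089791, -0.0555766 ,  0.044     ])]
[[411.07774562 195.63289434]] [[410.39546441 203.87560322]]
```

```bash
python3 -c "
from h import *
s=eyes.read_camera('scene');t=eyes.read_camera('top')
a=cv2.resize(s[130:250,370:450],(400,600),interpolation=cv2.INTER_CUBIC)
b=cv2.resize(t[205:265,370:435],(400,369),interpolation=cv2.INTER_CUBIC)
c=np.zeros((600,800,3),np.uint8);c[:,:400]=a;c[:369,400:]=b
cv2.imwrite('pics/m3.png',c)"
```

```text
(no output)
```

View pics/m3.png

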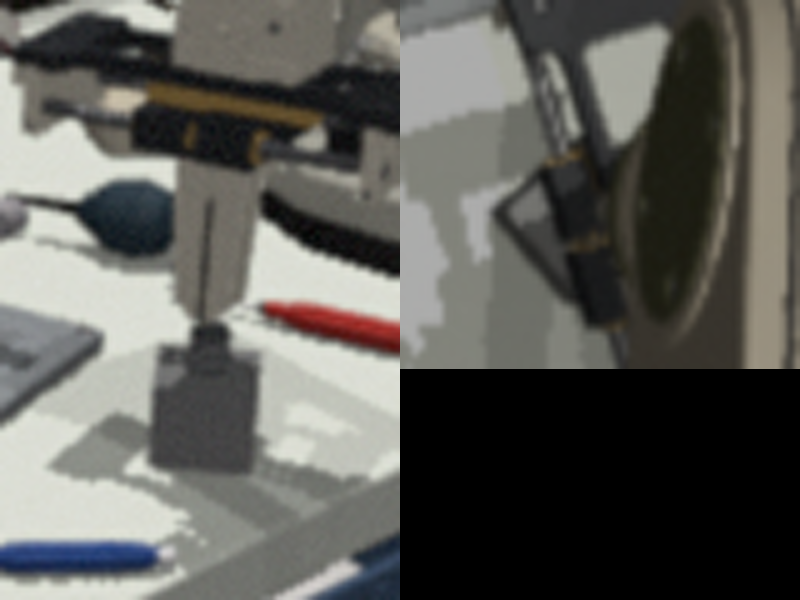

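The scene crop shows the closed fingertips hovering just above the head (crop about (205,318), head top about (208,325)). They are about 19 mm higher than the reported TCP implies. I'll compare with where the open fingertips appear in w1.

```bash
python3 -c "
from h import *
import json
for n,T,h in(('w1',(.4336,-.0199,.1922),.0465),('w2',(.4338,-.0192,.0477),.0007)):
  m=json.load(open(f'pics/{n}.json'));y=np.array([np.cos(.2655),np.sin(.2655),0]);x=np.array([-y[1],y[0],0])
  for dz in(0,.019):
    for sg in(-1,1):
      P=np.array(T)+[0,0,dz]
      q=proj(m,[P+sg*y*h+x*.0075,P+sg*y*(h+.0175)+x*.0075,P+sg*y*h-x*.0075],True);print(n,dz,sg,(q*1.25 if n=='w1' else (q-[200,100])*3).round(0).tolist())
"
```

```text
w1 0 -1 [[316.0, 278.0], [286.0, 278.0], [318.0, 303.0]]
w1 0 1 [[487.0, 278.0], [518.0, 278.0], [485.0, 303.0]]
w1 0.019 -1 [[308.0, 292.0], [275.0, 291.0], [311.0, 319.0]]
w1 0.019 1 [[495.0, 292.0], [528.0, 291.0], [492.0, 319.0]]
w2 0 -1 [[360.0, 369.0], [282.0, 369.0], [361.0, 430.0]]
w2 0 1 [[367.0, 369.0], [445.0, 369.0], [367.0, 430.0]]
w2 0.019 -1 [[360.0, 403.0], [274.0, 402.0], [360.0, 468.0]]
w2 0.019 1 [[366.0, 403.0], [452.0, 403.0], [366.0, 468.0]]
```

>>> arm_command(deltas=[[[0,0,-0.05,0,0,0],[0,0,-0.05,0,0,0],[0,0,0,0,0,0],[0,0,0,0,0,0]]])

```text
t: 4.22
tool_pos: [0.4338, -0.0192, 0.0467]
orientation: [-1.907, -2.497, 0.0]
force: [0.4, -0.5, 0.7]
opening: 0.0004
gripper_force: 0.0
```

>>> arm_command(deltas=[[[0,0,-0.05,0,0,0],[0,0,-0.05,0,0,0],[0,0,0,0,0,0],[0,0,0,0,0,0]]])

```text
t: 4.55
tool_pos: [0.4338, -0.0192, 0.0457]
orientation: [-1.907, -2.497, 0.0]
force: [-0.3, 0.7, -0.3]
opening: 0.0007
gripper_force: 0.0
```

>>> arm_command(deltas=[[[0,0,-0.05,0,0,0],[0,0,-0.05,0,0,0],[0,0,0,0,0,0],[0,0,0,0,0,0]]])

```text
t: 4.88
tool_pos: [0.4338, -0.0192, 0.0447]
orientation: [-1.907, -2.497, 0.0]
force: [-0.2, 0.3, 0.2]
opening: 0.0006
gripper_force: 0.0
```

>>> arm_command(deltas=[[[0,0,-0.1,0,0,0],[0,0,0,0,0,0],[0,0,0,0,0,0]]])

```text
t: 5.13
tool_pos: [0.4337, -0.0191, 0.0436]
orientation: [-1.907, -2.497, 0.0]
force: [-0.4, -0.4, 0.7]
opening: 0.0004
gripper_force: 0.0
```

>>> arm_command(deltas=[[[0,0,-0.1,0,0,0],[0,0,0,0,0,0],[0,0,0,0,0,0]]])

```text
t: 5.38
tool_pos: [0.4338, -0.0192, 0.0427]
orientation: [-1.907, -2.497, 0.0]
force: [0.1, -0.9, 0.2]
opening: 0.0009
gripper_force: 0.0
```

>>> arm_command(deltas=[[[0,0,-0.1,0,0,0],[0,0,0,0,0,0],[0,0,0,0,0,0]]])

```text
t: 5.63
tool_pos: [0.4337, -0.0192, 0.0417]
orientation: [-1.907, -2.497, 0.0]
force: [0.3, -0.0, -0.6]
opening: 0.0007
gripper_force: 0.0
```

>>> arm_command(deltas=[[[0,0,-0.1,0,0,0],[0,0,0,0,0,0],[0,0,0,0,0,0]]])

```text
t: 5.88
tool_pos: [0.4338, -0.0192, 0.0407]
orientation: [-1.907, -2.497, 0.0]
force: [-0.2, -0.5, 0.2]
opening: 0.0005
gripper_force: 0.0
```

```bash
python3 -c "
from h import *
pr();m,i=shot('w3')
s=eyes.read_camera('scene')
a=cv2.resize(s[160:220,390:430],(400,600),interpolation=cv2.INTER_CUBIC)
c=np.zeros((600,800,3),np.uint8);c[:,:400]=a;c[:400,400:]=cv2.resize(i[200:300,270:370],(400,400),interpolation=cv2.INTER_CUBIC)
cv2.imwrite('pics/m4.png',c)"
```

```text
t 5.88 pos [433.8 -19.2  40.7] z [-2.e-04  0.e+00 -1.e+00] yaw 15.26 f [-0.2 -0.5  0.2] op 0.0005 gf 0.0
```

View pics/m4.png

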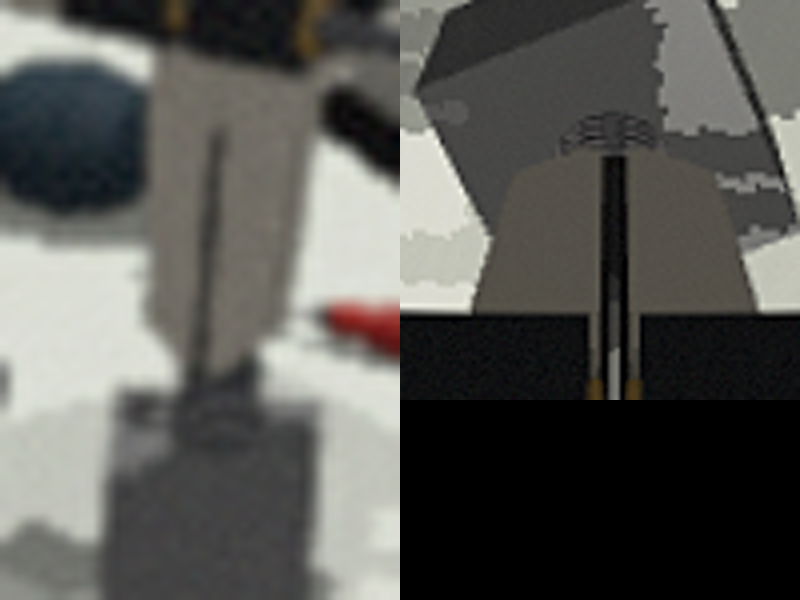

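The fingertips now overlap the head in the scene view (crop about (215,380)). In the wrist view the head shows just beyond the tips, with its front rim at native (321,227.5).

```bash
python3 -c "
from h import *
import json
for n,top,tip in(('w2',(200+370/3,100+372/3),(323,100+410/3)),('w3',(323,227.5),(323,200+155/4))):
  m=json.load(open(f'pics/{n}.json'))
  for z in(.044,.055,.066): print(n,'rim',z,fback(m,top,z).round(4),'tip',fback(m,tip,z).round(4))
c=eyes.camera_model('scene');R=cv2.Rodrigues(c['rvec'])[0];print('scene cam',-R.T@c['tvec'])
for uv in((411.5,197.5),(412.5,196.5)):
  print(uv,[back(c,uv,z).round(4) for z in(.044,.06,.066)])
print(proj(c,[(.434,-.02,.066),(.4338,-.0192,.0407),(.4338,-.0192,.0597)]))
"
```

```text
w2 rim 0.044 [ 0.4338 -0.0137  0.044 ] tip [ 0.4361 -0.0229  0.044 ]
w2 rim 0.055 [ 0.4326 -0.0095  0.055 ] tip [ 0.4348 -0.0182  0.055 ]
w2 rim 0.066 [ 0.4315 -0.0053  0.066 ] tip [ 0.4335 -0.0135  0.066 ]
w3 rim 0.044 [ 0.4334 -0.0135  0.044 ] tip [ 0.4356 -0.0213  0.044 ]
w3 rim 0.055 [ 0.4323 -0.0091  0.055 ] tip [ 0.4343 -0.0165  0.055 ]
w3 rim 0.066 [ 0.4311 -0.0048  0.066 ] tip [ 0.433  -0.0117  0.066 ]
scene cam [-0.12050985  0.66720186  0.4660627 ]
(411.5, 197.5) [array([ 0.4564, -0.0492,  0.044 ]), array([ 0.4346, -0.022 ,  0.06  ]), array([ 0.4264, -0.0118,  0.066 ])]
(412.5, 196.5) [array([ 0.4587, -0.0556,  0.044 ]), array([ 0.4368, -0.0282,  0.06  ]), array([ 0.4286, -0.018 ,  0.066 ])]
[[411.30088678 195.54229868]
 [410.35801071 205.12555946]
 [410.94532581 198.03705738]]
```

>>> arm_command(deltas=[[[0,0,0,0,0,0],[0,0,0,0,0,0],[0,0,0,0,0,0],[0,0,0,0,0,0],[0,0,0,0,0,0],[0,0,0,0,0,0],[0,0,0,0,0,0],[0,0,0,0,0,0],[0,0,0,0,0,0],[0,0,0,0,0,0]]], gripper=0)

```text
t: 6.82
tool_pos: [0.4339, -0.0192, 0.0407]
orientation: [1.907, 2.497, 0.0]
force: [0.2, -0.4, 0.2]
opening: 0.046
gripper_force: 0.0
```

```bash
python3 -c "
from h import *
pr();m,i=shot('w4')
s=eyes.read_camera('scene')
c=np.zeros((600,800,3),np.uint8);c[:,:400]=cv2.resize(s[160:220,390:430],(400,600),interpolation=cv2.INTER_CUBIC);c[:,400:]=cv2.resize(i[180:300,283:363],(400,600),interpolation=cv2.INTER_CUBIC)
cv2.imwrite('pics/m5.png',c)"
```

```text
t 6.82 pos [433.9 -19.2  40.7] z [ 1.e-04 -0.e+00 -1.e+00] yaw 15.26 f [ 0.2 -0.4  0.2] op 0.0460 gf 0.0
```

View pics/m5.png

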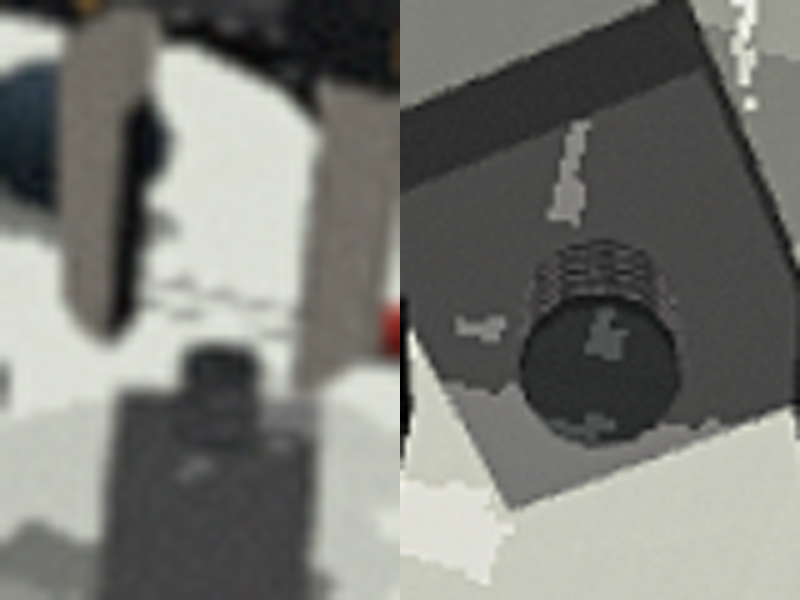

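The view is clear now: the head top disc is at native (323,253.6), and the scene fingertips are at (400,194) and (422,198.5).

```bash
python3 -c "
from h import *
import json
m=json.load(open('pics/w4.json'));print('head',fback(m,(323,253.6),.066),fback(m,(323,238),.044))
c=eyes.camera_model('scene');y=np.array([np.cos(.2663),np.sin(.2663),0])
for sg in(-1,1):
  for z in(.0407,.05,.06,.07): print(sg,z,proj(c,np.array([.4338,-.0192,z])+sg*y*(.023+.006)))
"
```

```text
head [ 0.43567238 -0.02134885  0.066     ] [ 0.43551968 -0.02084244  0.044     ]
-1 0.0407 [[421.57124819 208.15577951]]
-1 0.05 [[421.91058321 204.65472838]]
-1 0.06 [[422.27872808 200.85643481]]
-1 0.07 [[422.65030627 197.02271826]]
1 0.0407 [[399.5179801  202.19619334]]
1 0.05 [[399.75438833 198.78740078]]
1 0.06 [[400.0107914  195.09030088]]
1 0.07 [[400.26950505 191.35988443]]
```

>>> arm_command(deltas=[[[0.18,-0.21,-0.4,0,0,0],[0,0,-0.4,0,0,0],[0,0,-0.4,0,0,0],[0,0,-0.4,0,0,0],[0,0,-0.1,0,0,0],[0,0,0,0,0,0],[0,0,0,0,0,0]]])

```text
t: 7.5
tool_pos: [0.4355, -0.0213, 0.0236]
orientation: [-1.907, -2.496, 0.0]
force: [-0.2, -0.0, 0.1]
opening: 0.0464
gripper_force: 0.0
```

>>> arm_command(deltas=[[[0,0,0,0,0,0],[0,0,0,0,0,0],[0,0,0,0,0,0],[0,0,0,0,0,0],[0,0,0,0,0,0],[0,0,0,0,0,0],[0,0,0,0,0,0],[0,0,0,0,0,0],[0,0,0,0,0,0]]], gripper=-1, squeeze=40)

```text
t: 8.25
tool_pos: [0.4357, -0.0213, 0.0239]
orientation: [1.907, 2.497, -0.0]
force: [-1.6, -0.1, 3.2]
opening: 0.0193
gripper_force: 40.0
```

>>> arm_command(deltas=[[[0,0,0.3,0,0,0],[0,0,1,0,0,0],[0,0,1.7,0,0,0],[0,0,2.5,0,0,0],[0,0,2.5,0,0,0],[0,1,0,0,0,0],[0,2,0,0,0,0],[1,2.5,0,0,0,0],[2.5,2.5,0,0,0,0],[2.5,2,0,0,0,0],[2.5,1.5,0,0,0,0],[2,1,0,0,0,0]]], squeeze=50)

```text
t: 9.25
tool_pos: [0.542, 0.1059, 0.104]
orientation: [1.905, 2.498, 0.001]
force: [0.3, -0.0, 1.1]
opening: 0.019
gripper_force: 50.0
```

>>> arm_command(deltas=[[[1.5,0,0,0,0,0],[1,0,0,0,0,0],[0.5,0,0,0,0,0],[0,0,0,0,0,0],[0,0,0,0,0,0],[0,0,0,0,0,0]]])

```text
t: 9.75
tool_pos: [0.5699, 0.1036, 0.1037]
orientation: [-1.907, -2.496, 0.001]
force: [-0.3, 0.4, -0.3]
opening: 0.0188
gripper_force: 50.0
```

```bash
python3 -c "
from h import *
pr();m,i=shot('w5')
q=proj(m,[(.573,.105,.048),(.5722,.1044,.05)],True);print(q)
T=np.array([.5692,.1037]);
c=np.zeros((600,800,3),np.uint8);c[:,:]=cv2.resize(i[155:305,223:423],(800,600),interpolation=cv2.INTER_CUBIC)
cv2.imwrite('pics/m6.png',c)"
```

```text
t 9.75 pos [569.9 103.6 103.7] z [-5.e-04  0.e+00 -1.e+00] yaw 15.25 f [-0.3  0.4 -0.3] op 0.0188 gf 50.0
[[325.56821239 206.71185585]
 [324.47711945 207.87691979]]
```

View pics/m6.png

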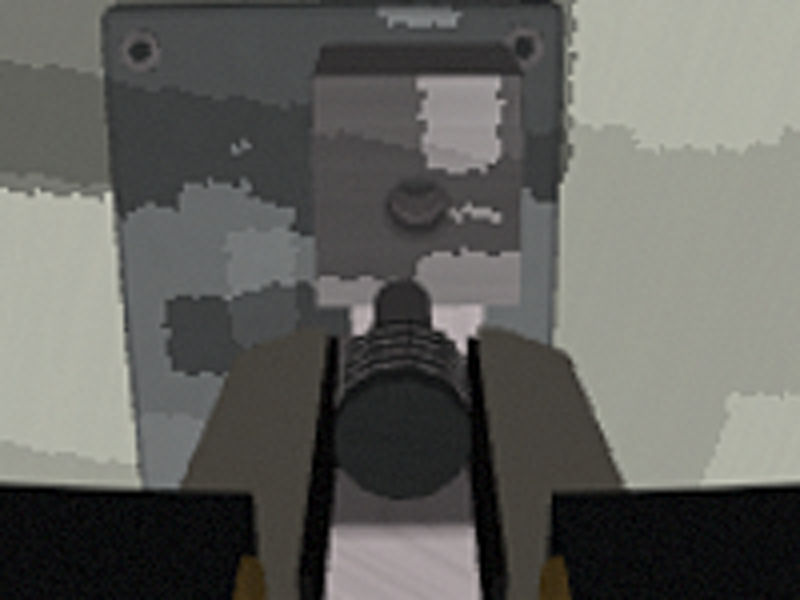

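The pin is held upright. Native pixels: hole (327.5,206.3), head top disc (323.5,263.8), shank tip about (323.8,228). The fork edges run parallel to the image axes, so the yaw is right.

```bash
python3 -c "
from h import *
import json
m=json.load(open('pics/w5.json'));n=lambda u,v:(223+u/4,155+v/4)
b=lambda u,v,z:fback(m,n(u,v),z)
print('hole',b(418,205,.048),'head',b(402,435,.1458))
C=[b(316,75,.048),b(522,75,.048),b(520,303,.048),b(316,303,.048)];print(np.round(C,4))
L=[(-.002,.107),(.042,.107),(.042,.057),(-.002,.057),(.02,.082)]
p,f=fit2d(L,C+[b(418,205,.048)]);print('jig',p,np.degrees(p[2]),np.round(f*1000,1),'bore',loc(p,-.018,0),'hole',loc(p,.02,.082))
# predicted pin outline for axis at TCP xy, for 3 candidate axis
for dx in((0,0),(-.001,0),(0,-.001)):
  c=np.array([.5699+dx[0],.1036+dx[1]])
  for z,r in((.1458,.010),(.1238,.010),(.0958,.005),(.0898,.003)):
    a=np.linspace(0,2*np.pi,60);P=np.c_[c[0]+r*np.cos(a),c[1]+r*np.sin(a),0*a+z];q=(proj(m,P,True)-[223,155])*4
    print(dx,z,'u',q[:,0].min().round(0),q[:,0].max().round(0),'v',q[:,1].min().round(0),q[:,1].max().round(0))
"
```

```text
hole [0.57446731 0.10582747 0.048     ] head [0.57149318 0.10374287 0.1458    ]
[[0.5467 0.1274 0.048 ]
 [0.5876 0.1386 0.048 ]
 [0.602  0.09   0.048 ]
 [0.5591 0.0783 0.048 ]]
jig [0.57628671 0.02364681 0.26664207] 15.277465127886394 [-0.6 -1.1  1.  -0.7 -0.2 -0.3  0.3 -0.2 -0.5  2.2] bore [0.55892281 0.01890392] hole [0.57397345 0.10801889]
(0, 0) 0.1458 u 318.0 463.0 v 369.0 494.0
(0, 0) 0.1238 u 327.0 456.0 v 305.0 422.0
(0, 0) 0.0958 u 364.0 421.0 v 269.0 322.0
(0, 0) 0.0898 u 376.0 410.0 v 267.0 298.0
(-0.001, 0) 0.1458 u 311.0 456.0 v 367.0 493.0
(-0.001, 0) 0.1238 u 321.0 450.0 v 304.0 420.0
(-0.001, 0) 0.0958 u 359.0 416.0 v 268.0 320.0
(-0.001, 0) 0.0898 u 371.0 404.0 v 266.0 297.0
(0, -0.001) 0.1458 u 317.0 461.0 v 375.0 500.0
(0, -0.001) 0.1238 u 326.0 455.0 v 311.0 427.0
(0, -0.001) 0.0958 u 363.0 420.0 v 274.0 327.0
(0, -0.001) 0.0898 u 375.0 408.0 v 272.0 303.0
```

>>> arm_command(deltas=[[[0.27,0.25,-1,0,0,0],[0,0,-1.5,0,0,0],[0,0,-1,0,0,0],[0,0,-0.5,0,0,0],[0,0,0,0,0,0],[0,0,0,0,0,0]]])

```text
t: 10.3
tool_pos: [0.5729, 0.1062, 0.0633]
orientation: [-1.906, -2.496, 0.001]
force: [0.3, -0.5, -0.9]
opening: 0.0189
gripper_force: 50.0
```

>>> arm_command(deltas=[[[0,0,-0.1,0,0,0],[0,0,-0.1,0,0,0],[0,0,0,0,0,0]]])

```text
t: 10.55
tool_pos: [0.5737, 0.1062, 0.0622]
orientation: [1.907, 2.496, 0.001]
force: [1.1, 0.7, 0.2]
opening: 0.0188
gripper_force: 50.0
```

>>> arm_command(deltas=[[[0,0,-0.1,0,0,0],[0,0,-0.1,0,0,0],[0,0,0,0,0,0]]])

```text
t: 10.8
tool_pos: [0.5733, 0.1062, 0.0596]
orientation: [-1.907, -2.497, 0.0]
force: [-0.3, 0.6, -0.6]
opening: 0.0189
gripper_force: 50.0
```

>>> arm_command(deltas=[[[0,0,-0.1,0,0,0],[0,0,-0.1,0,0,0],[0,0,0,0,0,0]]])

```text
t: 11.05
tool_pos: [0.5731, 0.1062, 0.0574]
orientation: [-1.907, -2.497, 0.0]
force: [0.2, 0.6, -1.0]
opening: 0.019
gripper_force: 50.0
```

>>> arm_command(deltas=[[[0,0,-0.1,0,0,0],[0,0,-0.1,0,0,0],[0,0,0,0,0,0]]])

```text
t: 11.3
tool_pos: [0.5732, 0.1062, 0.0554]
orientation: [-1.907, -2.497, 0.0]
force: [-0.3, 0.3, -0.7]
opening: 0.0189
gripper_force: 50.0
```

>>> arm_command(deltas=[[[0,0,-0.1,0,0,0],[0,0,-0.1,0,0,0],[0,0,0,0,0,0]]])

```text
t: 11.55
tool_pos: [0.5732, 0.1062, 0.0535]
orientation: [-1.907, -2.497, 0.0]
force: [-0.2, 0.1, -0.1]
opening: 0.0192
gripper_force: 50.0
```

>>> arm_command(deltas=[[[0,0,-0.1,0,0,0],[0,0,-0.1,0,0,0],[0,0,-0.1,0,0,0],[0,0,0,0,0,0]]])

```text
t: 11.88
tool_pos: [0.5731, 0.1062, 0.0504]
orientation: [-1.907, -2.496, 0.0]
force: [0.0, 0.4, -0.4]
opening: 0.0189
gripper_force: 50.0
```

>>> arm_command(deltas=[[[0,0,-0.1,0,0,0],[0,0,-0.1,0,0,0],[0,0,0,0,0,0]]])

```text
t: 12.13
tool_pos: [0.5732, 0.1062, 0.0485]
orientation: [-1.907, -2.497, 0.0]
force: [1.2, 0.2, -0.7]
opening: 0.0188
gripper_force: 50.0
```

>>> arm_command(deltas=[[[0,0,-0.1,0,0,0],[0,0,-0.1,0,0,0],[0,0,0,0,0,0]]])

```text
t: 12.38
tool_pos: [0.5732, 0.1062, 0.0464]
orientation: [-1.907, -2.496, 0.0]
force: [-0.4, -0.4, -0.7]
opening: 0.0189
gripper_force: 50.0
```

>>> arm_command(deltas=[[[0,0,-0.1,0,0,0],[0,0,-0.1,0,0,0],[0,0,0,0,0,0]]])

```text
t: 12.63
tool_pos: [0.5732, 0.1062, 0.0445]
orientation: [-1.907, -2.497, 0.0]
force: [-0.3, 0.4, -0.3]
opening: 0.0192
gripper_force: 50.0
```

>>> arm_command(deltas=[[[0,0,-0.1,0,0,0],[0,0,-0.1,0,0,0],[0,0,-0.1,0,0,0],[0,0,0,0,0,0]]])

```text
t: 12.97
tool_pos: [0.5731, 0.1062, 0.0414]
orientation: [-1.907, -2.496, 0.0]
force: [-0.7, -0.2, -0.6]
opening: 0.0191
gripper_force: 50.0
```

>>> arm_command(deltas=[[[0,0,-0.1,0,0,0],[0,0,-0.1,0,0,0],[0,0,-0.1,0,0,0],[0,0,0,0,0,0]]])

```text
t: 13.3
tool_pos: [0.5731, 0.1062, 0.0384]
orientation: [-1.907, -2.496, 0.0]
force: [0.2, 0.7, -0.0]
opening: 0.0187
gripper_force: 50.0
```

>>> arm_command(deltas=[[[0,0,-0.1,0,0,0],[0,0,-0.1,0,0,0],[0,0,-0.1,0,0,0],[0,0,0,0,0,0]]])

```text
t: 13.63
tool_pos: [0.5731, 0.1062, 0.0354]
orientation: [-1.907, -2.496, 0.0]
force: [-0.3, 0.3, -0.6]
opening: 0.019
gripper_force: 50.0
```

>>> arm_command(deltas=[[[0,0,-0.1,0,0,0],[0,0,-0.1,0,0,0],[0,0,-0.1,0,0,0],[0,0,0,0,0,0]]])

```text
t: 13.97
tool_pos: [0.5731, 0.1062, 0.0324]
orientation: [-1.907, -2.497, 0.0]
force: [-0.4, -1.4, -0.9]
opening: 0.0185
gripper_force: 50.0
```

>>> arm_command(deltas=[[[0,0,-0.1,0,0,0],[0,0,-0.1,0,0,0],[0,0,0,0,0,0]]])

```text
t: 14.22
tool_pos: [0.5732, 0.1062, 0.0305]
orientation: [-1.907, -2.497, 0.0]
force: [-0.5, -0.0, -0.8]
opening: 0.019
gripper_force: 50.0
```

>>> arm_command(deltas=[[[0,0,-0.1,0,0,0],[0,0,-0.05,0,0,0],[0,0,0,0,0,0],[0,0,0,0,0,0]]])

```text
t: 14.55
tool_pos: [0.5733, 0.1062, 0.0292]
orientation: [-1.907, -2.497, 0.0]
force: [0.7, -0.4, -1.2]
opening: 0.0189
gripper_force: 50.0
```

>>> arm_command(deltas=[[[0,0,-0.05,0,0,0],[0,0,-0.05,0,0,0],[0,0,0,0,0,0]]])

```text
t: 14.8
tool_pos: [0.5733, 0.1062, 0.0281]
orientation: [-1.907, -2.497, 0.0]
force: [0.2, 0.3, -0.9]
opening: 0.0188
gripper_force: 50.0
```

>>> arm_command(deltas=[[[0,0,-0.05,0,0,0],[0,0,-0.05,0,0,0],[0,0,0,0,0,0]]])

```text
t: 15.05
tool_pos: [0.5734, 0.1062, 0.0279]
orientation: [1.907, 2.497, -0.0]
force: [-2.7, -0.8, 5.2]
opening: 0.019
gripper_force: 50.0
```

>>> arm_command(deltas=[[[0,0,-0.05,0,0,0],[0,0,-0.05,0,0,0],[0,0,0,0,0,0]]])

```text
t: 15.3
tool_pos: [0.5735, 0.1062, 0.0278]
orientation: [1.907, 2.497, 0.0]
force: [-7.3, -1.2, 12.5]
opening: 0.0186
gripper_force: 50.0
```

>>> arm_command(deltas=[[[0,0,0.1,0,0,0],[0,0,0,0,0,0],[0,0,0,0,0,0],[0,0,0,0,0,0],[0,0,0,0,0,0],[0,0,0,0,0,0],[0,0,0,0,0,0]]], gripper=0.4)

```text
t: 15.88
tool_pos: [0.5732, 0.1062, 0.027]
orientation: [-1.907, -2.497, 0.0]
force: [-0.1, -1.0, -0.1]
opening: 0.0605
gripper_force: 0.0
```

>>> arm_command(deltas=[[[0,0,1,0,0,0],[0,0,2.5,0,0,0],[0,0,3,0,0,0],[0,0,3,0,0,0],[0,0,0,0,0,0],[0,0,0,0,0,0]]])

```text
t: 16.38
tool_pos: [0.5756, 0.1065, 0.1259]
orientation: [1.904, 2.493, 0.006]
force: [-0.4, -0.5, -0.1]
opening: 0.0651
gripper_force: 0.0
```

```bash
python3 -c "
from h import *
s=pr();m,i=shot('w6')
c=np.array([.5733,.1062])
a=np.linspace(0,2*np.pi,60)
for z,r in((.070,.010),(.048,.010)):
  q=proj(m,np.c_[c[0]+r*np.cos(a),c[1]+r*np.sin(a),0*a+z],True);print(z,q.min(0),q.max(0))
g=cv2.cvtColor(i,cv2.COLOR_BGR2GRAY)
x0,y0=(q.min(0)-15).astype(int);x1,y1=(q.max(0)+25).astype(int)
print(x0,y0);[print(' '.join('%3d'%v for v in r[::2])) for r in g[y0:y1:2,x0:x1]]
"
```

```text
t 16.38 pos [575.6 106.5 125.9] z [ 5.9e-03  6.0e-04 -1.0e+00] yaw 15.26 f [-0.4 -0.5 -0.1] op 0.0651 gf 0.0
0.07 [306.75748463 195.37015421] [330.33936669 217.75051467]
0.048 [307.83182691 188.54002311] [329.6692882  209.42883393]
292 173
 79  68 142 143 143 142 143 142 145  98  87  87  87  89  88  88  88  88  89  90  89  86  89  86  88  91  74  79  76  79  63
 79  70 147 140 140 141 143 142 140  81  87  87  87  88  88  89  87  86  89  86  87  87  87  85  87  92  66  79  79  76  63
 81  71 151 141 143 142 143 143 146 132  87  89  90  89  91  89  90  89  90  91  90  90  90  89  89  91  68  76  77  76  66
 62  55 149 143 144 145 145 146 148 117  90  90  92  93  92  93  92  93  92  91  93  94  92  94  92  96  68  77  76  77  62
 64  59 131 145 143 145 144 144 147 100  90  92  91  92  91  91  92  90  91  90  90  90  90  90  89  88  74  77  75  76  62
 65  60 143 140 144 148 149 142 142  95  91  90  91  90  92  91  89  90  90  89  91  88  90  89  88  93  73  77  75  77  60
 63  77 139 134 130 129 137 142 135  89  77  93  93  93  90  91  92  91  90  91  91  89  90  90  90  90  66  62  75 
[... 2283 characters left out ...]
 165 166 170 165 164 167 170 169 165 171 165 109 110 108 109 109 108 108 103 105
 62  66  65  61  63  61 117 175 173 173 173 180 175 175 172 170 175 179 177 172 179 171 105 109 108 109 110 107 109 103 105
 65  65  64  65  65  64 114 173 171 173 169 179 175 175 170 172 173 176 174 172 177 166 105 107 108 110 108 108 108 105 104
 68  66  64  62  65  63 101 180 175 101 171 187 181 126 181 178 178 178 175 169 176 165  88 108 111 111 110 107 110 103 102
 61  63  64  65  64  63  77  96  95  98  95  98 123  93  94  91 123 141 146 173 175 166  52  88 111 109 107 108 107 104 118
 64  64  64  67  61  67  76 100 100 100 100 103 100  99 101  98 101  99 117 166 178 166  58  75 113 110 107 106 105 100 118
```

The pin head disc is centred at about (320,207), where it is predicted for a fully seated pin. On to the leaf.

>>> arm_command(deltas=[[[-0.43,1,0,0,0,6.8],[-0.43,2.64,0,0,0,6.8],[-0.43,2.64,0,0,0,6.8],[-0.43,2.64,0,0,0,6.8],[-0.43,2.64,0,0,0,6.8],[-0.43,2.64,0,0,0,6.8],[-0.43,2.64,0,0,0,6.8],[-0.43,2.64,0,0,0,6.8],[-0.43,2.64,0,0,0,6.8],[-0.43,2.64,0,0,0,6.8],[-0.43,2.64,0,0,0,6.75]]], gripper=0.5)

```text
t: 17.35
tool_pos: [0.5245, 0.3808, 0.1202]
orientation: [0.009, -3.139, 0.003]
force: [0.7, -0.2, 0.0]
opening: 0.0699
gripper_force: 0.0
```

>>> arm_command(deltas=[[[0,0,0,0,0,0],[0,0,0,0,0,0],[0,0,0,0,0,0],[0,0,0,0,0,0]]])

```text
t: 17.68
tool_pos: [0.5259, 0.3789, 0.1213]
orientation: [-0.003, -3.14, 0.002]
force: [0.1, 0.3, -0.5]
opening: 0.0695
gripper_force: 0.0
```

```bash
python3 -c "
from h import *
s=pr();m,i=shot('w7')
p=(.567,.380,0.)
L=[(-.016,.025),(-.016,-.025),(-.076,-.025),(-.076,.025),(.01,.013),(.01,-.013)]
print(proj(m,[np.r_[loc(p,*l),.01] for l in L],True).round(1))
c=cv2.resize(i[40:340,120:520],(800,600),interpolation=cv2.INTER_CUBIC);cv2.imwrite('pics/m7.png',c)
"
```

```text
t 17.68 pos [525.9 378.9 121.3] z [-0.0012 -0.0012 -1.    ] yaw 89.88 f [ 0.1  0.3 -0.5] op 0.0695 gf 0.0
[[347.5 211.8]
 [299.6 211.9]
 [298.3 154.8]
 [348.6 154.7]
 [335.7 234.7]
 [311.5 234.8]]
```

View pics/m7.png

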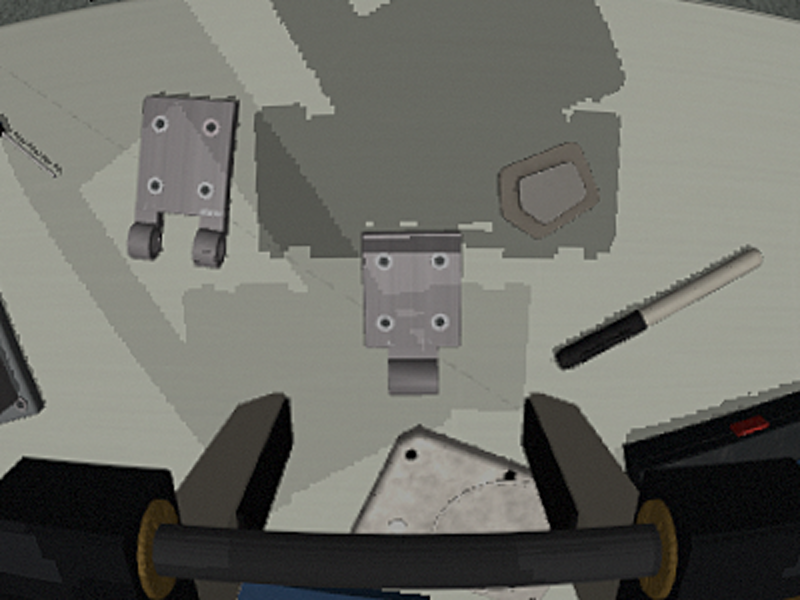

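m7 shows the leaf between the open fingers with its edges square to the tool. Its plate spans native (301–351, 156–214) and its knuckle (314–340, 219–237). The spare is upper left, clear of the fingers. I'll descend with force checks.

>>> arm_command(deltas=[[[0.14,0.15,-2,0,0,0],[0,0,-3,0,0,0],[0,0,-3,0,0,0],[0,0,-2.5,0,0,0],[0,0,-1.5,0,0,0],[0,0,-1,0,0,0],[0,0,-0.5,0,0,0],[0,0,0,0,0,0],[0,0,0,0,0,0]]])

```text
t: 18.48
tool_pos: [0.5285, 0.3821, -0.0113]
orientation: [0.0, 3.14, 0.002]
force: [-0.5, -0.0, 0.8]
opening: 0.0696
gripper_force: 0.0
```

>>> arm_command(deltas=[[[0,0,-0.2,0,0,0],[0,0,-0.2,0,0,0],[0,0,0,0,0,0]]])

```text
t: 18.73
tool_pos: [0.5279, 0.3821, -0.0161]
orientation: [-0.0, 3.14, 0.001]
force: [-0.0, 0.3, 0.3]
opening: 0.07
gripper_force: 0.0
```

>>> arm_command(deltas=[[[0,0,-0.1,0,0,0],[0,0,0,0,0,0],[0,0,0,0,0,0]]])

```text
t: 18.98
tool_pos: [0.5274, 0.3817, -0.0177]
orientation: [-0.0, 3.142, 0.0]
force: [0.2, -0.4, 0.1]
opening: 0.0699
gripper_force: 0.0
```

>>> arm_command(deltas=[[[0,0,-0.1,0,0,0],[0,0,-0.1,0,0,0],[0,0,0,0,0,0]]])

```text
t: 19.23
tool_pos: [0.5272, 0.3816, -0.0201]
orientation: [0.0, -3.141, 0.0]
force: [1.0, 0.6, 0.2]
opening: 0.0698
gripper_force: 0.0
```

>>> arm_command(deltas=[[[0,0,-0.1,0,0,0],[0,0,0,0,0,0],[0,0,0,0,0,0]]])

```text
t: 19.48
tool_pos: [0.5273, 0.3816, -0.0209]
orientation: [0.0, -3.141, 0.0]
force: [-0.2, 0.5, 0.9]
opening: 0.0695
gripper_force: 0.0
```

>>> arm_command(deltas=[[[0,0,-0.1,0,0,0],[0,0,0,0,0,0],[0,0,0,0,0,0]]])

```text
t: 19.73
tool_pos: [0.5274, 0.3817, -0.0219]
orientation: [0.0, -3.141, 0.0]
force: [0.0, 0.5, 0.4]
opening: 0.0697
gripper_force: 0.0
```

>>> arm_command(deltas=[[[0,0,-0.1,0,0,0],[0,0,0,0,0,0],[0,0,0,0,0,0]]])

```text
t: 19.98
tool_pos: [0.5273, 0.3817, -0.0229]
orientation: [0.0, -3.141, 0.0]
force: [0.3, 0.2, -0.6]
opening: 0.0697
gripper_force: 0.0
```

>>> arm_command(deltas=[[[0,0,-0.1,0,0,0],[0,0,0,0,0,0],[0,0,0,0,0,0]]])

```text
t: 20.23
tool_pos: [0.5274, 0.3817, -0.0239]
orientation: [0.0, -3.141, 0.0]
force: [0.4, 0.1, -0.2]
opening: 0.07
gripper_force: 0.0
```

>>> arm_command(deltas=[[[0,0,-0.05,0,0,0],[0,0,0,0,0,0],[0,0,0,0,0,0],[0,0,0,0,0,0],[0,0,0,0,0,0],[0,0,0,0,0,0],[0,0,0,0,0,0],[0,0,0,0,0,0],[0,0,0,0,0,0]]], gripper=-1, squeeze=40)

```text
t: 20.98
tool_pos: [0.5275, 0.3817, -0.0243]
orientation: [-0.0, 3.142, 0.0]
force: [-0.1, -0.3, 0.5]
opening: 0.0491
gripper_force: 40.0
```

>>> arm_command(deltas=[[[0,0,0.5,0,0,0],[0,0,1.5,0,0,0],[0,0,2,0,0,0],[-0.5,0,2,0,0,0],[-1,0,1.5,0,0,0],[-1,-1,0,0,0,1],[-1,-2,0,0,0,1],[-1,-2.7,0,0,0,1],[-1,-2.7,0,0,0,1],[-0.6,-2.7,0,0,0,1],[-0.5,-2.7,0,0,0,1],[0,-2.7,0,0,0,1]]], squeeze=60)

```text
t: 21.98
tool_pos: [0.4606, 0.2158, 0.0519]
orientation: [-0.195, 3.135, 0.0]
force: [0.4, 0.3, -1.7]
opening: 0.0491
gripper_force: 60.0
```

>>> arm_command(deltas=[[[0,-2.7,0,0,0,1],[0,-2.7,0,0,0,1],[0,-2.7,0,0,0,1],[0,-2.7,0,0,0,1],[0,-2.7,0,0,0,1],[0,-2.7,0,0,0,1],[0,-2.7,0,0,0,1],[0,-2,0,0,0,1.27],[0,-1,0,0,0,0],[0,-0.8,0,0,0,0],[0,0,0,0,0,0],[0,0,0,0,0,0]]])

```text
t: 22.98
tool_pos: [0.4616, -0.0099, 0.0511]
orientation: [-0.416, 3.113, 0.001]
force: [0.6, 0.5, -1.4]
opening: 0.0491
gripper_force: 60.0
```

```bash
python3 -c "
from h import *
s=pr();m,i=shot('w8')
R=cv2.Rodrigues(np.array(m['rvec']))[0];print('cam',-R.T@m['tvec'])
"
```

```text
t 22.98 pos [461.6  -9.9  51.1] z [ 4.e-04  4.e-04 -1.e+00] yaw 105.23 f [ 0.6  0.5 -1.4] op 0.0491 gf 60.0
cam [ 0.38266341 -0.03129233  0.24415878]
```

```bash
cat > f.py <<'E'
from h import *
import json,sys
def run(n,T):
    m=json.load(open(f'pics/{n}.json'));g=cv2.imread(f'pics/{n}.png',0)
    B=(.5582,.0171,.2665)
    P=lambda p,L:proj(m,[np.r_[loc(p,a,b),z] for a,b,z in L],True).round(1).tolist()
    lf=(*(np.array(T)+.0408*np.array([np.cos(.2665),np.sin(.2665)])),.2665)
    print('jamb kn side(front z85) y-38,-18,18,38',P(B,[(-.01,y,.085) for y in(-.038,-.018,.018,.038)]))
    print('jamb kn top',P(B,[(0,y,.095) for y in(-.038,-.018,.018,.038)]))
    print('block top edge',P(B,[(.018,y,.105) for y in(-.04,.04)]))
    print('leaf plate corners',P(lf,[(x,y,.085) for x in(-.076,-.016) for y in(-.025,.025)]))
    print('leaf kn top',P(lf,[(0,y,.095) for y in(-.013,.013)]),'front',P(lf,[(.01,y,.085) for y in(-.013,.013)]))
    return m,g
E
python3 -c "
from f import *
m,g=run('w8',(.4616,-.0099))
print('     '+' '.join('%3d'%x for x in range(270,376,3)))
for y in range(160,330,3): print(y,' '.join('%3d'%v for v in cv2.blur(g,(3,3))[y,270:376:3]))
"
```

```text
jamb kn side(front z85) y-38,-18,18,38 [[271.4, 360.9], [298.7, 361.9], [348.4, 361.8], [375.6, 360.7]]
jamb kn top [[271.1, 379.3], [298.6, 380.5], [348.6, 380.4], [376.0, 379.1]]
block top edge [[269.4, 403.4], [377.8, 403.1]]
leaf plate corners [[276.1, 195.2], [368.8, 195.1], [281.8, 289.2], [363.4, 289.1]]
leaf kn top [[301.3, 319.8], [344.0, 319.7]] front [[302.7, 321.9], [342.6, 321.8]]
     270 273 276 279 282 285 288 291 294 297 300 303 306 309 312 315 318 321 324 327 330 333 336 339 342 345 348 351 354 357 360 363 366 369 372 375
160 115  89  42  36  39  48  65  70  70  69  70  69  69  70  69  69  70  69  69  69  69  69  70  70  69  86  95  96  95  95  96  95  95  96  95  95
163  86  39  39  53  66  70  70  70  69  69  70  69  69  69  69  69  69  69  69  69  69  69  69  69  70  72  98  96  96  96  96  96  95  95  95 106
166  50  57  68  70  70  69  70  69  69  69  69  69  69  69  69  69  69  69  70  69  69  69  69  70  69  69  89  97  97  96  96  95  95  95  96 114
169  70  70  68  69  69  69  69  69  68  68  69  69  69  69  69  69  69  69  68  69  69  69  69  68  69  69  7
[... 7181 characters left out ...]
  35  35  35  34  35  34  35  35  35  35  35  35  34  35  35  34  38  40  40  41  41  41  41  41  38  41  39
319  37  37  37  37  38  37  37  37  37  36  37  36  37  37  37  36  37  36  37  36  36  37  36  37  37  41  44  43  43  43  44  44  44  44  44  44
322  39  38  39  39  38  38  39  39  39  38  38  39  38  38  38  38  37  38  38  38  38  37  38  38  37  45  46  46  46  46  46  46  47  47  47  47
325  39  40  39  38  40  40  39  39  39  40  39  39  39  39  39  39  39  39  40  39  38  40  39  40  39  40  41  45  45  47  48  48  47  48  47  48
328  39  38  39  37  39  38  39  39  39  39  39  39  38  38  39  38  39  39  38  38  38  39  38  39  39  39  38  38  38  38  40  40  46  48  48  48
```

>>> arm_command(deltas=[[[0.96,0.33,-0.04,0,0,0.04],[1.16,0.32,0,0,0,0],[1.16,0.32,0,0,0,0],[0.96,0.26,0,0,0,0],[0.58,0.16,0,0,0,0],[0.29,0.08,0,0,0,0],[0,0,0,0,0,0],[0,0,0,0,0,0],[0,0,0,0,0,0]]])

```text
t: 23.78
tool_pos: [0.512, 0.0046, 0.0502]
orientation: [0.419, -3.113, -0.0]
force: [0.4, -1.0, -2.0]
opening: 0.0491
gripper_force: 60.0
```

```bash
python3 -c "
from h import *
pr()
s=eyes.read_camera('scene');cv2.imwrite('pics/s9.png',s);t=eyes.read_camera('top');cv2.imwrite('pics/t9.png',t)
"
```

```text
t 23.78 pos [512.    4.6  50.2] z [-6.e-04  0.e+00 -1.e+00] yaw 105.33 f [ 0.4 -1.  -2. ] op 0.0491 gf 60.0
```

>>> arm_command(deltas=[[[0.19,0.05,0,0,0,0],[0.19,0.05,0,0,0,0],[0.1,0.03,0,0,0,0],[0,0,0,0,0,0],[0,0,0,0,0,0]]])

```text
t: 24.3
tool_pos: [0.5174, 0.0057, 0.0504]
orientation: [-0.419, 3.114, -0.0]
force: [0.4, 1.0, -2.2]
opening: 0.0493
gripper_force: 60.0
```

>>> arm_command(deltas=[[[0.1,0.03,0,0,0,0],[0,0,0,0,0,0],[0,0,0,0,0,0]]])

```text
t: 24.55
tool_pos: [0.5183, 0.006, 0.0503]
orientation: [0.419, -3.113, 0.0]
force: [-0.2, -0.2, -1.6]
opening: 0.0496
gripper_force: 60.0
```

>>> arm_command(deltas=[[[0.1,0.03,0,0,0,0],[0,0,0,0,0,0],[0,0,0,0,0,0]]])

```text
t: 24.8
tool_pos: [0.5194, 0.0064, 0.0503]
orientation: [-0.419, 3.114, 0.0]
force: [0.4, 0.9, -1.4]
opening: 0.0492
gripper_force: 60.0
```

>>> arm_command(deltas=[[[0.05,0.01,0,0,0,0],[0,0,0,0,0,0],[0,0,0,0,0,0]]])

```text
t: 25.05
tool_pos: [0.5199, 0.0064, 0.0504]
orientation: [-0.419, 3.114, -0.0]
force: [0.2, -0.0, -2.0]
opening: 0.0492
gripper_force: 60.0
```

>>> arm_command(deltas=[[[0.05,0.01,0,0,0,0],[0,0,0,0,0,0],[0,0,0,0,0,0]]])

```text
t: 25.3
tool_pos: [0.5204, 0.0065, 0.0503]
orientation: [-0.419, 3.114, -0.0]
force: [-0.4, 0.2, -2.3]
opening: 0.049
gripper_force: 60.0
```

>>> arm_command(deltas=[[[0.05,0.01,0,0,0,0],[0,0,0,0,0,0],[0,0,0,0,0,0]]])

```text
t: 25.55
tool_pos: [0.5209, 0.0066, 0.0503]
orientation: [-0.419, 3.113, -0.0]
force: [-0.6, 0.3, -2.2]
opening: 0.0494
gripper_force: 60.0
```

>>> arm_command(deltas=[[[0.05,0.02,0,0,0,0],[0,0,0,0,0,0],[0,0,0,0,0,0]]])

```text
t: 25.8
tool_pos: [0.5213, 0.0068, 0.0503]
orientation: [-0.419, 3.114, -0.0]
force: [0.2, -0.7, -1.2]
opening: 0.0491
gripper_force: 60.0
```

>>> arm_command(deltas=[[[0.05,0.01,0,0,0,0],[0,0,0,0,0,0],[0,0,0,0,0,0]]])

```text
t: 26.05
tool_pos: [0.5217, 0.0069, 0.0503]
orientation: [0.419, -3.113, -0.0]
force: [-0.5, -0.1, -2.7]
opening: 0.0492
gripper_force: 60.0
```

>>> arm_command(deltas=[[[0.05,0.01,0,0,0,0],[0,0,0,0,0,0],[0,0,0,0,0,0]]])

```text
t: 26.3
tool_pos: [0.5218, 0.0069, 0.05]
orientation: [0.419, -3.112, -0.0]
force: [-3.3, -0.6, -2.7]
opening: 0.0496
gripper_force: 60.0
```

>>> arm_command(deltas=[[[-0.24,-0.06,0.04,0,0,0],[0,0,0,0,0,0],[0,0,0,0,0,0],[0,0,0,0,0,0],[0,0,0,0,0,0],[0,0,0,0,0,0]]])

```text
t: 26.8
tool_pos: [0.5201, 0.0065, 0.0508]
orientation: [-0.419, 3.113, -0.0]
force: [0.0, -0.3, -2.0]
opening: 0.0494
gripper_force: 60.0
```

```bash
python3 -c "
from h import *
import time
pr();shot('w10');t=eyes.read_camera('top');s=eyes.read_camera('scene');cv2.imwrite('pics/s10.png',s);pr()
g=cv2.cvtColor(s,cv2.COLOR_BGR2GRAY);c=eyes.camera_model('scene')
B=(.5592,.0174,.2665)
P=lambda L:proj(c,[np.r_[loc(B,a,b),z] for a,b,z in L]).round(1).tolist()
print('kn axis',P([(0,y,.085) for y in(-.038,-.018,-.013,.013,.018,.038)]));print('kn top',P([(0,y,.095) for y in(-.038,-.018,-.013,.013,.018,.038)]))
print('plate z75..85 back',P([(-.076,y,z) for y in(-.025,.025) for z in(.075,.085)]))
x0=int(P([(0,.038,.085)])[0][0])-14;y0=int(P([(0,.0,.1)])[0][1])-8
print(x0,y0)
for y in range(y0,y0+34): print(y,' '.join('%3d'%v for v in g[y,x0:x0+38]))
"
```

```text
t 26.80 pos [520.1   6.5  50.8] z [ 3.e-04  0.e+00 -1.e+00] yaw 105.32 f [ 0.  -0.3 -2. ] op 0.0494 gf 60.0
t 26.95 pos [520.    6.4  50.8] z [ 1.e-04  0.e+00 -1.e+00] yaw 105.32 f [ 1.3 -0.2 -2.7] op 0.0491 gf 60.0
kn axis [[371.8, 172.7], [367.8, 175.0], [366.8, 175.6], [361.5, 178.8], [360.4, 179.4], [356.1, 182.0]]
kn top [[371.9, 169.1], [367.9, 171.4], [366.9, 172.0], [361.5, 175.1], [360.5, 175.7], [356.2, 178.2]]
plate z75..85 back [[395.3, 184.1], [395.5, 180.4], [385.6, 190.9], [385.8, 187.1]]
342 163
163 115  97  76  58  37  40  46  67 109 147 187 200 215 210 192 187 194 198 200 199 200 201 204 199 177 143 113 108 106 106 107 110 113 111 132 188 218 223
164  55  40  29  31  43  65 104 141 182 187 195 195 198 196 192 190 187 189 191 191 193 193 192 192 181 149 112 108 106 104 106 110 101 105 132 188 217 223
165  20  23  27  67 116 148 183 187 192 193 190 188 190 189 188 194 189 190 191 189 188 176 153 147 136 129 113 107 109 106 106 110 104 102 131 183 216 221
166  23  46  78 141 200 212 216 200 192 189 188 189 190 190 190 190 193 191 193 184 174 153 124 118 115 115 107 108
[... 4020 characters left out ...]
 103  98  98  97 100 108 118 120 121 124 126 124 130 134 142 149 166 175 182
193 113 110 108 110 112 110 114 112 116 100  94  87  96  99 100 103 101 103 100 101 100  99 100  98 105 123 124 121 122 125 120 122 120 122 126 132 139 153
194 114 109 112 110 108 112 113 114 117 103  98 102 102 101 100 101 100 101 102  99 101 103 100  99 109 122 124 124 124 122 126 125 125 121 124 120 124 125
195 125 120 117 113 109 113 112 112 116 106 103 104 101 102 100 100 100 100 103  97  99  99  96  99 117 124 125 123 123 125 124 124 125 123 123 122 123 122
196 155 151 146 131 117 111 115 110 112 108 102 101 101 102 100 101 102 100 100 102  99  92  87  89 111 122 124 123 125 123 125 124 124 126 124 122 123 123
```

>>> arm_command(deltas=[[[-0.025,-0.005,-0.01,0,0,-0.05],[0,0,0,0,0,0],[0,0,0,0,0,0],[0,0,0,0,0,0],[0,0,0,0,0,0],[0,0,0,0,0,0],[0,0,0,0,0,0],[0,0,0,0,0,0]]])

```text
t: 27.62
tool_pos: [0.5197, 0.0064, 0.0506]
orientation: [0.417, -3.114, 0.0]
force: [0.2, -0.6, -1.7]
opening: 0.0489
gripper_force: 60.0
```

```bash
python3 -c "
from h import *
from plant import ticket
pr();print(ticket.close_job())"
```

```text
t 27.62 pos [519.7   6.4  50.6] z [-0. -0. -1.] yaw 105.27 f [ 0.2 -0.6 -1.7] op 0.0489 gf 60.0
the job is handed in; nothing more can be done
None
```

The job is handed in at 27.6 s: the lock pin is fully home in the fork, and the gripper holds the single-knuckle leaf between the jamb knuckles with no contact force; bore alignment was set by touching the jamb plate and backing off 2 mm and looked in line to about 0.4 mm in the scene camera (no verdict came back).

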